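# Swap the reject barrel in the transfer rack

### The arm

A 7-joint arm with a two-finger parallel gripper is mounted at the origin on the work surface. World frame = base frame: x ahead of the robot, y to its left, z up, the work surface at z = 0. Lengths are in m, angles in rad, forces in N, time in s.
With the tool pointing down it reaches from about 0.425 to 0.875 m from the base axis. Payload 4.7 kg.
Tool frame: the origin (TCP) lies between the finger pads; the fingertips stand 11 mm ahead of it and the grasp point (between the pads) lies 8 mm behind it; z points along the fingers, y is the line along which they close (so a half turn about z gives the same grasp; the last joint's range is limited). The gripper opens to 87 mm and grips with 3 to 60 N. Pads are 19 mm wide; open, the fingers measure 117 mm over their backs; the gripper's body (75 mm by 190 mm) begins 51 mm behind the grasp point.
Start: joints at [-1.246, 0.321, -0.07, 1.45, 0.023, 1.371, -0.057], TCP at [0.199, 0.619, 0.234] pointing down, gripper open.
Joint ranges: [-2.86, 2.86], [-0.3, 2.09], [-1.38, 1.24], [0.06, 2.45], [-1.56, 4.7], [0.09, 2.05], [-2.69, 2.69]. Speed limits (rad/s): [2.57, 2.57, 3.14, 3.14, 3.14, 3.14, 3.14].

### API

Orientations are given as a rotation vector (axis times angle).
In Python, from bench import ctrl gives the robot as it stands. The module is installed in compiled form; this text tells all that it offers.
- The arm moves only by the shell command python3 -m inch 'ROWS' [FORCE]. ROWS is JSON, a list of rows, each an object with "slide": the shift along the tool's x, y, z scaled (see below), a list of three; "angular": the turn, a rotation vector about the tool's x, y, z scaled (see below), a list of three; "claw": the opening, from -1 (shut) to 1 (fully open). In form: [{"slide": [tx, ty, tz], "angular": [rx, ry, rz], "claw": claw}, ...]. A call has 1 to 10 rows; each row is the pose to reach, as a shift and turn from the pose commanded when the call began, along the tool's axes at that moment; what a row does not reach only later rows make up. The controller multiplies each number of a shift by 0.25 m and each number of a turn by 30 degrees. A row lasts 1/10 s, in which the tool goes at most 50 mm and 8.59 degrees, less where a joint would pass 70% of its speed; a pose out of reach is approached as far as the arm can. A call with a number of a shift or a turn outside -1 to 1 is refused whole. A call with a gripper value outside its range is refused whole. The fingers move at their own pace and stop on an object; FORCE is the grip in N (left out, the last holds). Time passes only in rows, so rows that repeat a pose let the fingers close. It gives the time, the measured TCP pose, the force, the opening and the grip force at its end, in the units of the state.
- ctrl.get_state(): the state, without advancing time (a new reading comes with each control period).
- ctrl.get_image(name): name is "scene" or "top" or "wrist"; returns a dict with "color" (480x640x3 uint8, red, green, blue), "depth" (480x640 float32, m along the optical axis (not along the pixel's ray), 0 where there is no reading), "camera_matrix" (3x3 intrinsics, pixels), "extrinsics" (4x4, takes a point from camera to world coordinates); the wrist camera has in their place "tool_from_camera" (4x4, takes a point from camera to tool coordinates, whose origin is the TCP and whose axes are the flange's). Camera axes: x right, y up, looking along -z (the intrinsics and any distortion apply to the point x, -y, -z); pixel columns grow to the right and rows downward; lengths in m; the calibration is good to about 2 mm. A picture is of the moment at which its call begins: read the wrist's pose just before it.
- ctrl.close_job(): hands the job in; it is judged then, once.
Trained networks look in the newest picture that a camera, given by its name, has taken for a name from the list of things; names that differ only in an ending like _2 or _b are one class to them, and where a whole thing is asked for, a point or a joint stands for the part that bears it (a point fixed in the world has none). Each returns a list of dicts, best first, with "confidence" (0 to 1); they miss things now and then, are a little off and sometimes report something else, mostly with a low value. They report only what shows in the picture. A call takes as long as a camera call. They do not tell look-alikes from the thing itself.
- ctrl.find_in(query, camera): "bbox" ([centre column, centre row, width, height] in pixels, round what is visible of it).
- ctrl.outline_of(query, camera): "mask" (480x640 bool, what is visible of it) and "bbox" ([centre column, centre row, width, height] in pixels, round what is visible of it).
The state is a dict: "time": time; "joint_positions": joint angles; "qd": joint speeds; "joint_torque": joint torques, N m; "position": TCP position; "tool_rot": TCP orientation; "ft_force": force on the tool from outside, world axes, zero at the start; "torque": the same for the moment, N m; "grip_width": opening from 0.0 (shut) to 1.0 (fully open); "grip_force": force on a finger pad.
Only numpy, scipy, OpenCV 4.12 (cv2) and the standard library are available. Lean on these libraries where they do the work, as an engineer would, in place of code of your own. Each camera call takes 0.05 s, during which the arm holds its last target. There are 200 camera calls.

### The job

The blue rack holds four black barrels, one of them a reject with a red cap. Pull the reject out and put it in the yellow bin; then take the spare green-capped barrel from the white stand and lower it gently, without letting it drop, fully home in the hole that came free. Leave the other barrels, the screwdriver, the jar and the bottle as they are.

Things in the scene. Friction and masses are not known exactly. Their poses are not given: they have to be found in the camera images.
- rack: blue block, fixed, 70 (x) x 220 (y) x 60 mm high, four upright round holes in one row along its y axis; origin under its centre, on the table
- rack_hole0 (a point): centre of the mouth of rack hole 0 (at -78 mm along the rack's y), at the rack's top, 60 mm over the table; hole 27 mm wide, 50 mm deep, edge chamfered 2 mm. A seated barrel has its foot 10 mm and its cap's top 140 mm over the table
- rack_hole1 (a point): centre of the mouth of rack hole 1 (at -26 mm along the rack's y), at the rack's top, 60 mm over the table; hole 27 mm wide, 50 mm deep, edge chamfered 2 mm. A seated barrel has its foot 10 mm and its cap's top 140 mm over the table
- rack_hole2 (a point): centre of the mouth of rack hole 2 (at 26 mm along the rack's y), at the rack's top, 60 mm over the table; hole 27 mm wide, 50 mm deep, edge chamfered 2 mm. A seated barrel has its foot 10 mm and its cap's top 140 mm over the table
- rack_hole3 (a point): centre of the mouth of rack hole 3 (at 78 mm along the rack's y), at the rack's top, 60 mm over the table; hole 27 mm wide, 50 mm deep, edge chamfered 2 mm. A seated barrel has its foot 10 mm and its cap's top 140 mm over the table
- reject: black barrel 24 mm in diameter and 130 mm long, foot tapered over its last 8 mm, with a red cap (27 mm diameter) over its top 35 mm; origin at the centre of its foot, z towards the cap, 70 g. The reject; it stands seated in one of the rack's four holes
- reject_mid (a point): middle of the reject barrel, on its axis, 65 mm above its foot
- good1: black barrel 24 mm in diameter and 130 mm long, foot tapered over its last 8 mm, with a green cap (27 mm diameter) over its top 35 mm; origin at the centre of its foot, z towards the cap, 70 g. A good barrel seated in the rack; it stays there
- good2: black barrel 24 mm in diameter and 130 mm long, foot tapered over its last 8 mm, with a green cap (27 mm diameter) over its top 35 mm; origin at the centre of its foot, z towards the cap, 70 g. A good barrel seated in the rack; it stays there
- good3: black barrel 24 mm in diameter and 130 mm long, foot tapered over its last 8 mm, with a green cap (27 mm diameter) over its top 35 mm; origin at the centre of its foot, z towards the cap, 70 g. A good barrel seated in the rack; it stays there
- spare: black barrel 24 mm in diameter and 130 mm long, foot tapered over its last 8 mm, with a green cap (27 mm diameter) over its top 35 mm; origin at the centre of its foot, z towards the cap, 70 g. The spare; it stands seated in the hole of the white stand
- stand: white block, fixed, 80 x 80 x 60 mm high, with one upright hole at its centre like the rack's (27 mm wide, 50 mm deep); origin under its centre, on the table
- bin: yellow open bin, fixed, empty, 200 (x) x 150 (y) x 85 mm high outside, walls and floor 5 mm; origin under its centre, on the table
- driver: screwdriver with orange handle, 190 mm long, lying on the table along its x axis beyond the rack; bystander
- jar: amber jar with white cap, 60 mm in diameter, 75 mm high, standing beyond the rack; origin at the centre of its foot; bystander
- bottle: green bottle with white cap, 60 mm in diameter, 150 mm high, standing beyond the rack; origin at the centre of its foot; bystander
Mind the look-alikes: they are no part of the job. Leave any purple look-alike of the spare alone.

How it is judged:
By the outcome, as a careful person would: the job done as asked, in the order asked, and still so for the second after the job is handed in, with the robot touching nothing.
It also fails if it takes over 70 s, if anything falls off the work surface, if the arm or the gripper's body presses on something with over 40 N, if the wrist force passes 120 N, or if a joint passes its speed limit or range.

## Working session

There is one attempt and no reset: what is moved stays moved. The work goes in short steps, Python scripts to look and compute and a shell command to move; the robot and the scene stay as the last step left them, time stands still between calls to the robot, and variables do not carry over. Pictures are saved under pics/ and viewed, at most 10 in all, crops included, and the job is handed in when it is done.

```bash
mkdir -p pics; cat > h.py <<'E'
import numpy as np,cv2
from bench import ctrl
from scipy.spatial.transform import Rotation as R
def grab(name,save=None):
    s=ctrl.get_state(); im=ctrl.get_image(name)
    if name=='wrist':
        T=np.eye(4);T[:3,:3]=R.from_rotvec(s['tool_rot']).as_matrix();T[:3,3]=s['position']
        im['extrinsics']=T@im['tool_from_camera']
    if save: cv2.imwrite('pics/'+save,im['color'][...,::-1])
    return im
def cloud(im):
    K=im['camera_matrix'];d=im['depth'];v,u=np.mgrid[:480,:640]
    p=np.stack([(u-K[0,2])/K[0,0]*d,-(v-K[1,2])/K[1,1]*d,-d],-1)
    E=im['extrinsics'];w=p@E[:3,:3].T+E[:3,3]; w[d==0]=np.nan; return w
E
python3 - <<'E'
from h import *
np.set_printoptions(precision=4,suppress=True)
s=ctrl.get_state();print({k:s[k] for k in('time','position','tool_rot','ft_force','grip_width')})
print(R.from_rotvec(s['tool_rot']).as_matrix())
ims={}
for c in('scene','top'):
    im=grab(c,c+'0.png');w=cloud(im);print(c,im['extrinsics'],im['camera_matrix'],[k for k in im])
    for q in('rack','reject','spare','stand','bin','good1','driver','jar','bottle'):
        for r in ctrl.outline_of(q,c)[:5]:
            p=w[r['mask']];p=p[~np.isnan(p[:,0])]
            if len(p)==0: print(q,'nodepth');continue
            top=p[p[:,2]>np.percentile(p[:,2],97)-.006]
            print(q,round(r['confidence'],2),np.round(r['bbox']),'min',p.min(0),'max',p.max(0),'topmid',(top.min(0)+top.max(0))/2)
a,b=[cv2.imread(f'pics/{c}0.png') for c in('scene','top')]
E
```

```text
{'time': 0.0, 'position': array([0.1987, 0.6183, 0.2325]), 'tool_rot': array([-0.4862, -3.1036,  0.003 ]), 'ft_force': array([ 0.5515,  1.01  , -0.4602]), 'grip_width': 1.003207906163111}
[[-0.9521  0.3058 -0.0005]
 [ 0.3058  0.9521 -0.0019]
 [-0.0001 -0.0019 -1.    ]]
scene [[-0.7362 -0.4655  0.4912  1.2502]
 [ 0.6766 -0.4907  0.549   0.7532]
 [-0.0145  0.7366  0.6762  0.9641]
 [ 0.      0.      0.      1.    ]] [[574.0095   0.     330.526 ]
 [  0.     574.0095 248.8548]
 [  0.       0.       1.    ]] ['color', 'depth', 'camera_matrix', 'extrinsics']
rack 0.6 [331. 257.  93.  67.] min [ 0.4874 -0.1148 -0.007 ] max [0.6403 0.12   0.0966] topmid [0.5801 0.0066 0.0757]
rack 0.45 [276. 297.  70.  49.] min [ 0.6575 -0.0085 -0.0048] max [0.8435 0.0332 0.0288] topmid [0.7961 0.02   0.0244]
rack 0.38 [350. 336.  27.  71.] min [ 0.6369  0.1338 -0.0058] max [0.7782 0.2693 0.1512] topmid [0.7469 0.239  0.147 ]
reject 0.65 [304. 219.  14.  34.] min [ 0.5111 -0.2043 -0.0039] max [ 0.6113 -0.0556  0.143 ] topmid [ 0.5966 -0.0723  0.1381]
spare 0.67 [514. 321.  24.  49.] min [ 0.3454  0.3751 -0.00
[... 3281 characters left out ...]
 12.  18.] min [ 0.5662 -0.0378  0.0419] max [ 0.5899 -0.0113  0.146 ] topmid [ 0.5783 -0.0243  0.1421]
good1 0.65 [305. 266.  15.  18.] min [0.5421 0.0641 0.0476] max [0.5659 0.0886 0.1456] topmid [0.5543 0.0763 0.1413]
driver 0.93 [333. 191.  10.  78.] min [ 0.6608  0.0032 -0.0039] max [0.8368 0.0286 0.033 ] topmid [0.7893 0.0159 0.0277]
jar 0.68 [441. 188.  24.  36.] min [ 0.7172 -0.2567 -0.0031] max [ 0.7869 -0.1893  0.0838] topmid [ 0.7466 -0.2191  0.0782]
jar 0.17 [340. 262. 106.  58.] min [ 0.5141 -0.1148 -0.0057] max [0.6452 0.1161 0.1441] topmid [0.5726 0.0001 0.1019]
bottle 0.7 [237. 188.  32.  41.] min [0.7114 0.2054 0.0008] max [0.7664 0.2631 0.1575] topmid [0.7409 0.2352 0.1514]
```

View pics/scene0.png

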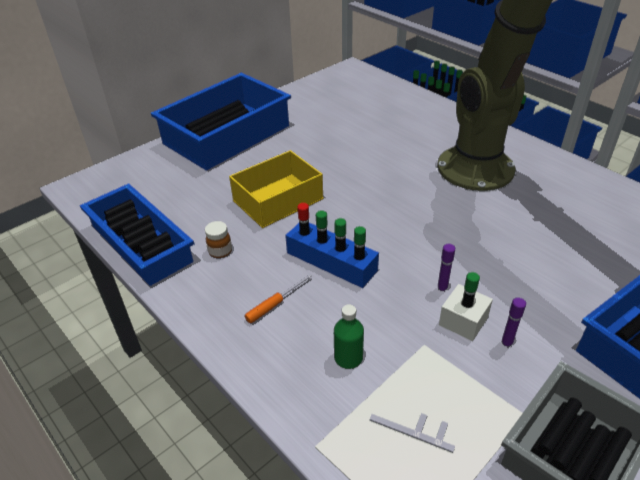

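View pics/top0.png

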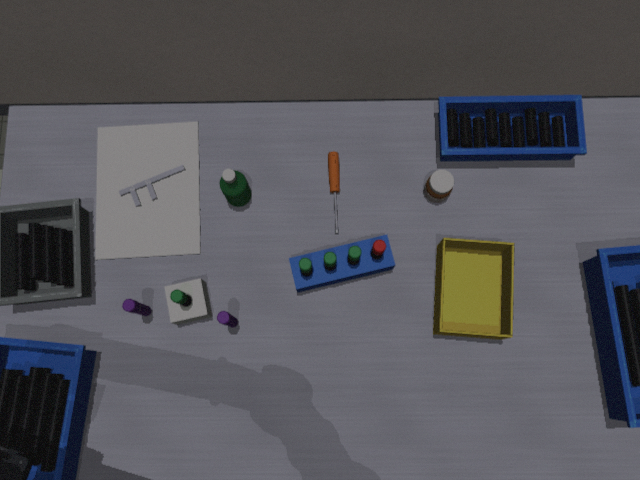

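The pictures agree with the detections. The red reject is at top (379,247) and scene (303,212), at the rack's -y end (hole 0). The spare's green cap is at top (180,297), in the white stand, with purple look-alikes at (130,306) and (224,318). The bin is at top (474,289). Next I work out the moves to the first look with the wrist camera.

```bash
cat >> h.py <<'E'
def to(p,yaw=None,s=None):
    """numbers for inch to reach TCP p with tool y along world heading yaw (deg), tool down"""
    s=s or ctrl.get_state();M=R.from_rotvec(s['tool_rot']).as_matrix()
    sl=M.T@(np.array(p)-s['position'])/.25
    if yaw is None: yaw=np.degrees(np.arctan2(M[1,1],M[0,1]))
    c,n=np.cos(np.radians(yaw)),np.sin(np.radians(yaw))
    y=np.array([c,n,0]);z=np.array([0,0,-1.]);G=np.stack([np.cross(y,z),y,z],1)
    a=np.degrees(R.from_matrix(M.T@G).as_rotvec())/30
    print('slide',np.round(sl,3).tolist(),'angular',np.round(a,3).tolist())
E
python3 - <<'E'
from h import *
np.set_printoptions(precision=4,suppress=True)
im=ctrl.get_image('wrist');print(im['tool_from_camera'],im['camera_matrix'])
to([0.43,0.33,0.32],13.6)
to([0.53,-0.07,0.32],13.6)
E
```

```text
[[ 0.0001  0.9548  0.2972  0.0814]
 [ 1.     -0.0001 -0.0002  0.    ]
 [-0.0002  0.2972 -0.9548 -0.1507]
 [ 0.      0.      0.      1.    ]] [[427.2929   0.     322.0734]
 [  0.     427.2929 244.9375]
 [  0.       0.       1.    ]]
slide [-1.234, -0.817, -0.346] angular [0.0, -0.0, 1.953]
slide [-2.104, -2.218, -0.346] angular [0.0, -0.0, 1.953]
```

```bash
python3 -m inch '[{"slide":[-0.2,-0.15,-0.2],"angular":[0,0,0.25],"claw":1},{"slide":[-0.4,-0.3,-0.35],"angular":[0,0,0.5],"claw":1},{"slide":[-0.6,-0.45,-0.35],"angular":[0,0,0.75],"claw":1},{"slide":[-0.8,-0.55,-0.35],"angular":[0,0,1],"claw":1},{"slide":[-0.8,-0.55,-0.35],"angular":[0,0,1],"claw":1},{"slide":[-0.8,-0.55,-0.35],"angular":[0,0,1],"claw":1}]'
python3 -c "
from h import *
to([0.49,0.34,0.3],13.6)"
```

```text
time: 1.65
position: [0.3524, 0.4217, 0.3228]
tool_rot: [1.285, 2.863, 0.003]
ft_force: [0.7, -0.2, 1.0]
grip_width: 1.0
grip_force: 0.0
slide [-0.61, 0.193, 0.093] angular [0.007, 0.003, 0.936]
```

```bash
python3 -m inch '[{"slide":[-0.2,0.07,0.03],"angular":[0,0,0.25],"claw":1},{"slide":[-0.4,0.13,0.06],"angular":[0,0,0.5],"claw":1},{"slide":[-0.61,0.193,0.093],"angular":[0,0,0.75],"claw":1},{"slide":[-0.61,0.193,0.093],"angular":[0,0,0.94],"claw":1},{"slide":[-0.61,0.193,0.093],"angular":[0,0,0.94],"claw":1},{"slide":[-0.61,0.193,0.093],"angular":[0,0,0.94],"claw":1}]'
cat >> h.py <<'E'
def circ(w,m,zlo,zhi):
    """axis centre from mask points within a height band: circle fit on side + top disc midpoint"""
    p=w[m];p=p[~np.isnan(p[:,0])];p=p[(p[:,2]>zlo)&(p[:,2]<zhi)]
    (c,r)=cv2.minEnclosingCircle(p[:,:2].astype(np.float32)) if len(p) else ((0,0),0)
    return np.array(c),r,np.median(p[:,2]) if len(p) else 0,len(p)
def caps(im):
    """green / red cap blobs: top disc centre"""
    w=cloud(im);h=cv2.cvtColor(im['color'],cv2.COLOR_RGB2HSV)
    for n,m in(('green',(abs(h[...,0].astype(int)-65)<20)&(h[...,1]>120)&(h[...,2]>40)),('red',((h[...,0]<8)|(h[...,0]>172))&(h[...,1]>150)&(h[...,2]>60))):
        k,l,st,c=cv2.connectedComponentsWithStats(m.astype(np.uint8))
        for i in range(1,k):
            if st[i,4]<80: continue
            mm=l==i; z=w[mm][:,2]; zt=np.nanpercentile(z,90)
            a,r,zm,q=circ(w,mm,zt-.004,zt+.006)
            print(n,st[i].tolist(),'top centre',np.round(a,4),'r',round(r,4),'z',round(float(zm),4),q)
E
python3 - <<'E'
from h import *
im=grab('wrist','w1.png'); caps(im)
w=cloud(im)
for q in('spare','stand'):
    for r in ctrl.outline_of(q,'wrist')[:4]:
        p=w[r['mask']];p=p[~np.isnan(p[:,0])];t=p[p[:,2]>np.percentile(p[:,2],90)-.004]
        print(q,round(r['confidence'],2),np.round(r['bbox']),np.round((t.min(0)+t.max(0))/2,4))
s=ctrl.get_state();print(s['position'],s['joint_positions'])
E
```

```text
time: 2.25
position: [0.4842, 0.3476, 0.2977]
tool_rot: [-1.928, -2.478, 0.0]
ft_force: [0.4, 0.7, -0.7]
grip_width: 0.996
grip_force: 0.0
green [314, 216, 34, 42, 1005] top centre [0.4939 0.3383] r 0.0132 z 0.1393 815
green [491, 317, 42, 36, 949] top centre [0.7214 0.2523] r 0.011 z 0.057 108
spare 0.76 [259. 308.  44.  75.] [0.4514 0.2449 0.1285]
spare 0.71 [332. 231.  32.  50.] [0.4938 0.3379 0.1389]
spare 0.63 [344. 101.  39.  37.] [0.477  0.4376 0.129 ]
stand 0.97 [330. 211.  88.  94.] [0.494  0.3389 0.0977]
[0.48376009 0.34816994 0.29818516] [-0.90021207  0.18158455  0.27048923  1.50172064 -0.04952555  1.46437499
 -0.3794502 ]
```

View pics/w1.png

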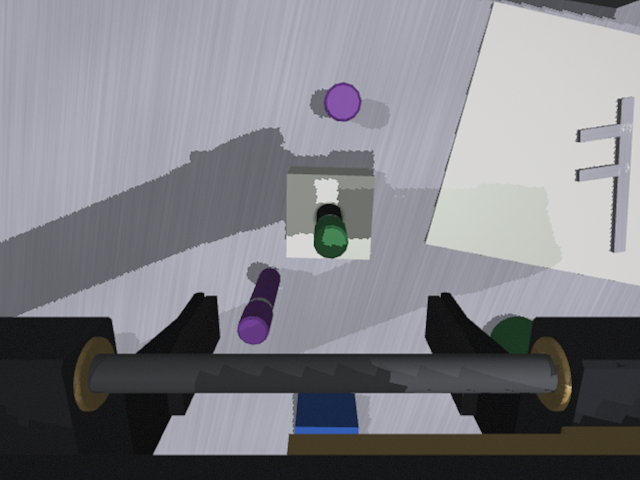

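The wrist picture shows the spare's green cap at (331,235) in the white stand, with purple look-alikes at (343,101) and (258,325). The cap's top centre is at (0.494,0.338,0.139). Now I go over the rack.

```bash
python3 -c "
from h import *
to([0.585,-0.06,0.30],13.6)"
```

```text
slide [-1.682, -0.01, -0.009] angular [0.0, -0.002, 0.023]
```

```bash
python3 -m inch '[{"slide":[-0.15,0,0],"angular":[0,0,0.02],"claw":1},{"slide":[-0.3,0,0],"angular":[0,0,0.02],"claw":1},{"slide":[-0.5,0,0],"angular":[0,0,0.02],"claw":1},{"slide":[-0.7,0,0],"angular":[0,0,0.02],"claw":1},{"slide":[-0.9,0,0],"angular":[0,0,0.02],"claw":1},{"slide":[-0.9,0,0],"angular":[0,0,0.02],"claw":1}]' >/dev/null
python3 -m inch '[{"slide":[-0.2,0,0],"angular":[0,0,0],"claw":1},{"slide":[-0.4,0,0],"angular":[0,0,0],"claw":1},{"slide":[-0.6,0,0],"angular":[0,0,0],"claw":1},{"slide":[-0.78,0,0],"angular":[0,0,0],"claw":1},{"slide":[-0.78,0,0],"angular":[0,0,0],"claw":1},{"slide":[-0.78,0,0],"angular":[0,0,0],"claw":1}]'
python3 - <<'E'
from h import *
im=grab('wrist','w2.png'); caps(im)
w=cloud(im)
for q in('reject','rack'):
    for r in ctrl.outline_of(q,'wrist')[:2]:
        p=w[r['mask']];p=p[~np.isnan(p[:,0])];t=p[p[:,2]>np.percentile(p[:,2],90)-.004]
        print(q,round(r['confidence'],2),np.round(r['bbox']),np.round((t.min(0)+t.max(0))/2,4))
        if q=='rack':
            t=p[abs(p[:,2]-.06)<.006];print('rect',cv2.minAreaRect(t[:,:2].astype(np.float32)),np.median(t[:,2]))
to([.6,-.08,.2],13.6)
E
```

```text
time: 3.6
position: [0.5849, -0.0616, 0.298]
tool_rot: [-1.947, -2.465, -0.001]
ft_force: [0.2, 0.5, -0.3]
grip_width: 1.0
grip_force: 0.0
green [310, 0, 40, 46, 458] top centre [0.5575 0.0773] r 0.0132 z 0.1385 281
green [311, 80, 37, 40, 247] top centre [0.5695 0.0271] r 0.0133 z 0.1384 240
green [312, 153, 36, 41, 630] top centre [ 0.5816 -0.0231] r 0.0133 z 0.1391 555
red [313, 218, 33, 42, 1134] top centre [ 0.5939 -0.0734] r 0.0135 z 0.1393 877
reject 0.74 [329. 232.  37.  54.] [ 0.5937 -0.0736  0.1388]
reject 0.25 [220. 367. 209. 177.] [ 0.5198 -0.1912  0.2328]
rack 0.69 [327. 127.  88. 250.] [5.767e-01 2.000e-04 9.640e-02]
rect ((0.57656329870224, -0.00019827485084533691), (0.07020113617181778, 0.2151714414358139), 13.413618087768555) 0.059381802486383695
slide [-0.097, 0.038, 0.391] angular [0.001, -0.002, 0.002]
```

View pics/w2.png

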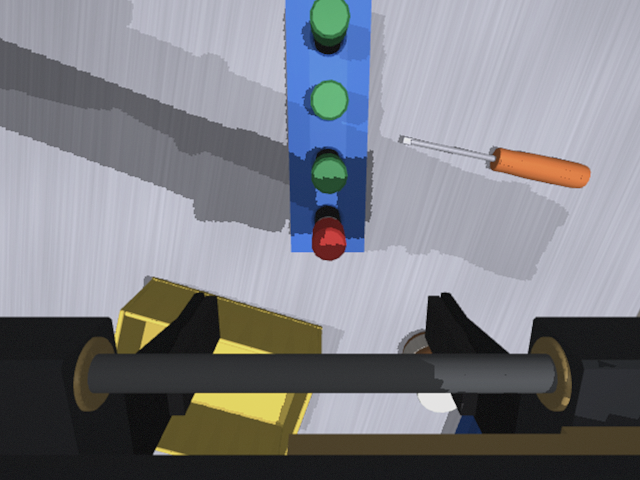

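The red cap is at (329,238), with three green caps above it in the picture. The cap tops are at z≈0.139, and the fitted row agrees with the rack. I go down on the reject and grip its cap.

```bash
python3 -m inch '[{"slide":[-0.055,0.023,0.1],"angular":[0,0,0],"claw":1},{"slide":[-0.055,0.023,0.25],"angular":[0,0,0],"claw":1},{"slide":[-0.055,0.023,0.4],"angular":[0,0,0],"claw":1},{"slide":[-0.055,0.023,0.55],"angular":[0,0,0],"claw":1},{"slide":[-0.055,0.023,0.66],"angular":[0,0,0],"claw":1},{"slide":[-0.055,0.023,0.73],"angular":[0,0,0],"claw":1},{"slide":[-0.055,0.023,0.73],"angular":[0,0,0],"claw":1},{"slide":[-0.055,0.023,0.73],"angular":[0,0,0],"claw":1}]' 20
python3 -c "
from h import *
to([.5938,-.0737,.115],13.5)"
```

```text
time: 4.55
position: [0.594, -0.0723, 0.1158]
tool_rot: [-1.944, -2.468, -0.001]
ft_force: [-0.5, -0.3, 0.2]
grip_width: 0.999
grip_force: 0.0
slide [-0.005, -0.002, 0.003] angular [0.001, -0.001, 0.001]
```

```bash
python3 -m inch '[{"slide":[-0.004,0,0],"angular":[0,0,0],"claw":-0.3},{"slide":[-0.004,0,0],"angular":[0,0,0],"claw":-0.6},{"slide":[-0.004,0,0],"angular":[0,0,0],"claw":-1},{"slide":[-0.004,0,0],"angular":[0,0,0],"claw":-1},{"slide":[-0.004,0,0],"angular":[0,0,0],"claw":-1},{"slide":[-0.004,0,0],"angular":[0,0,0],"claw":-1},{"slide":[-0.004,0,0],"angular":[0,0,0],"claw":-1},{"slide":[-0.004,0,0],"angular":[0,0,0],"claw":-1},{"slide":[-0.004,0,0],"angular":[0,0,0],"claw":-1}]' 20
```

```text
time: 5.45
position: [0.5939, -0.0748, 0.1152]
tool_rot: [-1.947, -2.465, 0.0]
ft_force: [0.4, 0.2, 0.5]
grip_width: 0.305
grip_force: 20.0
```

```bash
python3 -m inch '[{"slide":[0,0,-0.06],"angular":[0,0,0],"claw":-1},{"slide":[0,0,-0.13],"angular":[0,0,0],"claw":-1},{"slide":[0,0,-0.22],"angular":[0,0,0],"claw":-1},{"slide":[0,0,-0.32],"angular":[0,0,0],"claw":-1},{"slide":[0,0,-0.42],"angular":[0,0,0],"claw":-1},{"slide":[0,0,-0.5],"angular":[0,0,0],"claw":-1},{"slide":[0,0,-0.52],"angular":[0,0,0],"claw":-1},{"slide":[0,0,-0.52],"angular":[0,0,0],"claw":-1}]'
python3 - <<'E'
from h import *
im=grab('wrist','w3.png')
w=cloud(im)
for r in ctrl.outline_of('bin','wrist')[:2]:
    p=w[r['mask']];p=p[~np.isnan(p[:,0])];t=p[abs(p[:,2]-.085)<.006]
    print(r['confidence'],np.round(r['bbox']),cv2.minAreaRect(t[:,:2].astype(np.float32)) if len(t) else 0)
im=grab('top');w=cloud(im)
for r in ctrl.outline_of('bin','top')[:1]:
    p=w[r['mask']];p=p[~np.isnan(p[:,0])];t=p[abs(p[:,2]-.085)<.008]
    print(r['confidence'],np.round(r['bbox']),cv2.minAreaRect(t[:,:2].astype(np.float32)) if len(t) else 0)
to([.515,-.28,.265])
E
```

```text
time: 6.25
position: [0.5943, -0.075, 0.2465]
tool_rot: [1.946, 2.464, 0.002]
ft_force: [-0.2, -0.2, -1.8]
grip_width: 0.302
grip_force: 20.0
0.81 [188. 367. 251. 176.] ((0.5166841149330139, -0.2752591073513031), (0.1426447480916977, 0.1996770054101944), 85.25572967529297)
0.6 [323. 296.  78. 122.] 0
0.83 [473. 291.  79. 104.] ((0.5141734480857849, -0.281444251537323), (0.1522383987903595, 0.2006223052740097), 85.13048553466797)
slide [-0.726, -0.495, -0.084] angular [-0.004, -0.001, -0.0]
```

View pics/w3.png

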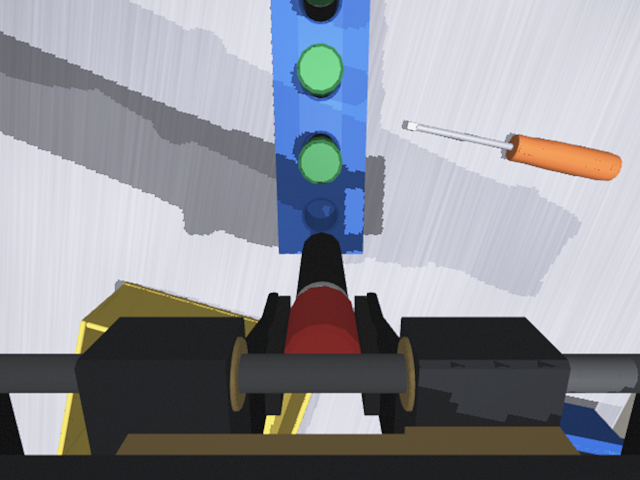

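The reject is held upright and hole 0 at (320,213) is free. The bin centre is (0.515,-0.281), with its long axis near -5°. I carry the reject there, turning the tool so that I can lay it along the bin.

```bash
python3 -m inch '[{"slide":[-0.05,-0.03,-0.05],"angular":[0,0,0],"claw":-1},{"slide":[-0.15,-0.1,-0.08],"angular":[0,0,-0.15],"claw":-1},{"slide":[-0.3,-0.2,-0.08],"angular":[0,0,-0.4],"claw":-1},{"slide":[-0.45,-0.31,-0.08],"angular":[0,0,-0.65],"claw":-1},{"slide":[-0.6,-0.41,-0.08],"angular":[0,0,-0.85],"claw":-1},{"slide":[-0.7,-0.48,-0.08],"angular":[0,0,-1],"claw":-1},{"slide":[-0.726,-0.495,-0.08],"angular":[0,0,-1],"claw":-1},{"slide":[-0.726,-0.495,-0.08],"angular":[0,0,-1],"claw":-1}]'
python3 - <<'E'
from h import *
s=ctrl.get_state();print(s['joint_positions'])
to([.52,-.28,.25],65)
E
```

```text
time: 7.25
position: [0.5142, -0.2826, 0.2658]
tool_rot: [1.25, 2.882, -0.001]
ft_force: [1.0, 0.6, -0.8]
grip_width: 0.299
grip_force: 20.0
[-0.12902154  0.19431088  0.67887592  1.58903908 -0.12299444  1.40143762
  1.31343884]
slide [-0.008, 0.024, 0.063] angular [-0.001, 0.001, -0.73]
```

```bash
python3 -m inch '[{"slide":[0,0,0],"angular":[0,0,-0.25],"claw":-1},{"slide":[0,0.02,0],"angular":[0,0,-0.5],"claw":-1},{"slide":[0,0.02,0],"angular":[0,0,-0.73],"claw":-1},{"slide":[0,0.02,0],"angular":[0,0,-0.73],"claw":-1}]' >/dev/null
python3 -m inch '[{"slide":[0,0,0],"angular":[0,-0.2,0],"claw":-1},{"slide":[0,0,0],"angular":[0,-0.45,0],"claw":-1},{"slide":[0,0,0],"angular":[0,-0.7,0],"claw":-1},{"slide":[0,0,0],"angular":[0,-1,0],"claw":-1},{"slide":[0,0,0],"angular":[0,-1,0],"claw":-1},{"slide":[0,0,0],"angular":[0,-1,0],"claw":-1}]'
cat >> h.py <<'E'
def tool(d=.105):
    s=ctrl.get_state();M=R.from_rotvec(s['tool_rot']).as_matrix()
    print('tcp',s['position'].round(4),'M',M.round(3).tolist(),'foot',(s['position']+d*M[:,2]).round(4)); return s,M
E
python3 - <<'E'
from h import *
s,M=tool()
c=np.array([.515,-.281]);ang=np.radians(-5)
foot=np.array([*(c+.055*np.array([np.cos(ang),np.sin(ang)])),.02])
to(foot-.105*M[:,2]);print(s['joint_positions'].round(2))
E
```

```text
time: 8.25
position: [0.519, -0.2757, 0.2657]
tool_rot: [0.563, 2.566, -0.147]
ft_force: [0.6, 0.2, -0.6]
grip_width: 0.302
grip_force: 20.0
tcp [ 0.519  -0.2757  0.2657] M [[-0.787, 0.418, 0.454], [0.364, 0.908, -0.207], [-0.499, 0.002, -0.867]] foot [ 0.5666 -0.2974  0.1746]
slide [0.315, 0.046, 0.532] angular [0.004, 0.997, -0.001]
[-0.17 -0.25  0.53  2.04  0.2   0.81  1.42]
```

```bash
python3 -m inch '[{"slide":[0.05,0.01,0.08],"angular":[0,0,0],"claw":-1},{"slide":[0.11,0.02,0.18],"angular":[0,0,0],"claw":-1},{"slide":[0.17,0.03,0.29],"angular":[0,0,0],"claw":-1},{"slide":[0.23,0.04,0.39],"angular":[0,0,0],"claw":-1},{"slide":[0.28,0.045,0.47],"angular":[0,0,0],"claw":-1},{"slide":[0.305,0.046,0.515],"angular":[0,0,0],"claw":-1},{"slide":[0.315,0.046,0.532],"angular":[0,0,0],"claw":-1},{"slide":[0.315,0.046,0.532],"angular":[0,0,0],"claw":-1}]'
python3 -c "
from h import *
s,M=tool();print(s['joint_positions'].round(2));grab('scene','s2.png')
cv2.imwrite('pics/s2c.png',cv2.resize(cv2.imread('pics/s2.png')[100:300,180:440],None,fx=3,fy=3))"
```

```text
time: 9.05
position: [0.5242, -0.2666, 0.1113]
tool_rot: [0.563, 2.566, -0.153]
ft_force: [-0.3, 0.6, -0.6]
grip_width: 0.307
grip_force: 20.0
tcp [ 0.5242 -0.2666  0.1113] M [[-0.787, 0.419, 0.453], [0.362, 0.908, -0.211], [-0.5, -0.002, -0.866]] foot [ 0.5718 -0.2887  0.0204]
[-0.2  -0.05  0.61  2.23  0.09  0.44  1.49]
```

View pics/s2c.png

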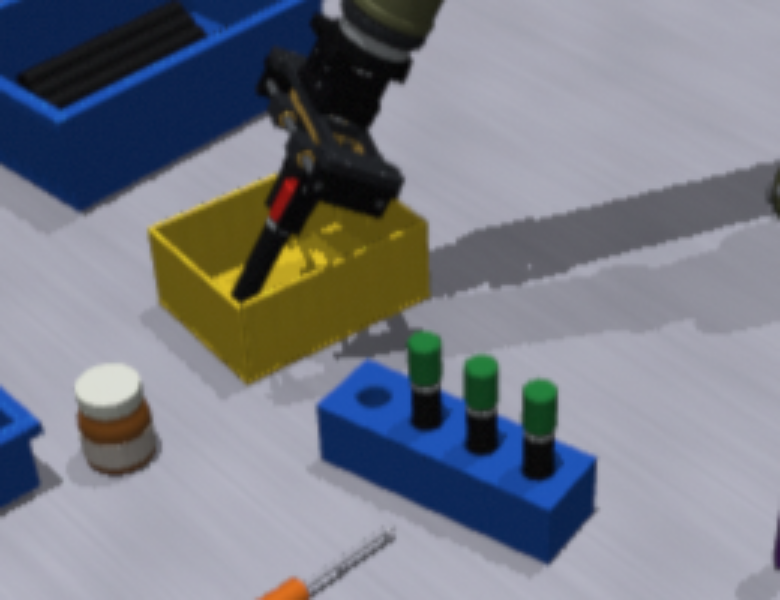

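The crop shows the reject tilted inside the yellow bin, foot just over the floor at about (245,290). The gripper is clear of the walls and hole 0 at (374,397) is empty. I lower 4 mm and release.

```bash
python3 -m inch '[{"slide":[0.01,0,0.017],"angular":[0,0,0],"claw":-1},{"slide":[0.01,0,0.017],"angular":[0,0,0],"claw":-0.3},{"slide":[0.01,0,0.017],"angular":[0,0,0],"claw":0},{"slide":[0.01,0,0.017],"angular":[0,0,0],"claw":0.1},{"slide":[0.01,0,0.017],"angular":[0,0,0],"claw":0.1},{"slide":[0.01,0,0.017],"angular":[0,0,0],"claw":0.1}]' >/dev/null
python3 -m inch '[{"slide":[0,0,-0.08],"angular":[0,0,0],"claw":0.1},{"slide":[0,0,-0.2],"angular":[0,0,0],"claw":0.1},{"slide":[0,0,-0.35],"angular":[0,0,0],"claw":0.1},{"slide":[0,0,-0.5],"angular":[0,0,0],"claw":0.1},{"slide":[0,0,-0.6],"angular":[0,0,0],"claw":0.1},{"slide":[0,0,-0.6],"angular":[0,0,0],"claw":0.1}]'
python3 - <<'E'
from h import *
s,M=tool();grab('top');im=grab('scene','s3.png')
cv2.imwrite('pics/s3c.png',cv2.resize(cv2.imread('pics/s3.png')[100:300,180:440],None,fx=2.5,fy=2.5))
to([.5,-.2,.3],13.5)
E
```

```text
time: 10.3
position: [0.469, -0.2451, 0.223]
tool_rot: [0.567, 2.562, -0.152]
ft_force: [-0.7, 0.2, 0.0]
grip_width: 0.55
grip_force: 0.0
tcp [ 0.469  -0.2451  0.223 ] M [[-0.784, 0.422, 0.456], [0.365, 0.907, -0.211], [-0.502, 0.001, -0.865]] foot [ 0.5169 -0.2673  0.1323]
slide [-0.181, 0.232, -0.247] angular [0.448, 0.941, 1.664]
```

View pics/s3c.png

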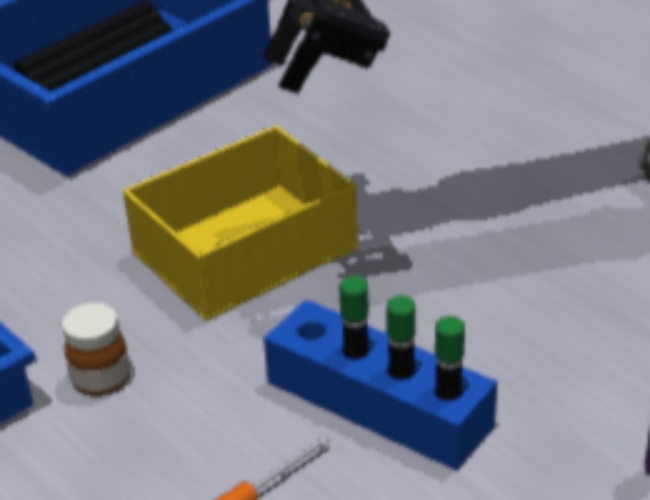

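The picture shows the gripper clear and the bin with nothing sticking out. The reject must be behind the near wall, so I check that with the top camera after levelling the tool.

```bash
python3 -m inch '[{"slide":[-0.06,0,-0.1],"angular":[0,0.2,0],"claw":0.6},{"slide":[-0.12,0,-0.21],"angular":[0,0.45,0],"claw":0.6},{"slide":[-0.12,0,-0.21],"angular":[0,0.7,0],"claw":0.6},{"slide":[-0.12,0,-0.21],"angular":[0,0.9,0],"claw":0.6},{"slide":[-0.12,0,-0.21],"angular":[0,1,0],"claw":0.6},{"slide":[-0.12,0,-0.21],"angular":[0,1,0],"claw":0.6}]'
python3 - <<'E'
from h import *
for c in('top','wrist'):
    im=grab(c,c+'4.png');print(c);caps(im)
to([.48,0,.30],13.5)
a=cv2.imread('pics/top4.png')[215:355,400:560];b=cv2.imread('pics/wrist4.png')
cv2.imwrite('pics/c4.png',np.hstack([cv2.resize(a,(400,350)),cv2.resize(b,(400,350))]))
E
```

```text
time: 11.0
position: [0.4696, -0.2457, 0.28]
tool_rot: [-0.679, -3.065, 0.002]
ft_force: [0.6, 1.0, 0.2]
grip_width: 0.802
grip_force: 0.0
top
green [220, 171, 27, 26, 371] top centre [0.742  0.2356] r 0.0197 z 0.1135 76
green [349, 246, 12, 13, 121] top centre [ 0.5799 -0.0243] r 0.0124 z 0.1407 73
green [324, 252, 12, 13, 112] top centre [0.5673 0.0262] r 0.0126 z 0.1402 77
green [299, 258, 12, 13, 119] top centre [0.5551 0.0763] r 0.0132 z 0.1413 65
green [171, 290, 13, 13, 126] top centre [0.4917 0.3347] r 0.0128 z 0.1398 84
red [442, 309, 15, 16, 169] top centre [ 0.4562 -0.2331] r 0.0174 z 0.0314 89
wrist
green [620, 216, 20, 35, 385] top centre [ 0.5782 -0.0319] r 0.01 z 0.1213 106
red [317, 164, 27, 41, 1032] top centre [ 0.4579 -0.2315] r 0.0191 z 0.0303 722
slide [0.373, 0.909, -0.077] angular [-0.001, 0.001, 1.717]
```

View pics/c4.png

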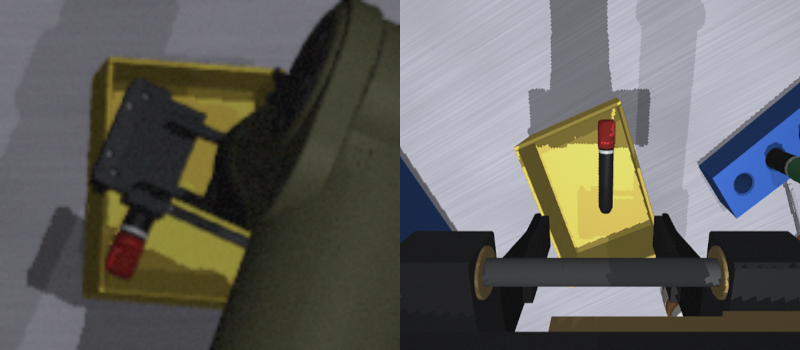

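The reject lies flat in the bin (red cap at (606,133) in the right panel). Now I go to the spare.

```bash
python3 -m inch '[{"slide":[0.05,0.1,-0.05],"angular":[0,0,0.15],"claw":0.6},{"slide":[0.1,0.25,-0.08],"angular":[0,0,0.35],"claw":0.6},{"slide":[0.17,0.42,-0.08],"angular":[0,0,0.55],"claw":0.6},{"slide":[0.24,0.6,-0.08],"angular":[0,0,0.75],"claw":0.6},{"slide":[0.31,0.77,-0.08],"angular":[0,0,0.95],"claw":0.6},{"slide":[0.37,0.9,-0.08],"angular":[0,0,1],"claw":0.6},{"slide":[0.37,0.9,-0.08],"angular":[0,0,1],"claw":0.6},{"slide":[0.37,0.9,-0.08],"angular":[0,0,1],"claw":0.6}]'
python3 -c "
from h import *
to([.49,.2,.30],13.5)"
```

```text
time: 11.9
position: [0.479, -0.0022, 0.3022]
tool_rot: [1.447, 2.786, -0.0]
ft_force: [0.0, -0.8, -0.3]
grip_width: 0.799
grip_force: 0.0
slide [0.637, 0.501, 0.008] angular [0.003, 0.004, 0.72]
```

```bash
python3 -m inch '[{"slide":[0.1,0.08,0],"angular":[0,0,0.15],"claw":0.6},{"slide":[0.22,0.17,0],"angular":[0,0,0.35],"claw":0.6},{"slide":[0.36,0.28,0],"angular":[0,0,0.55],"claw":0.6},{"slide":[0.5,0.39,0],"angular":[0,0,0.72],"claw":0.6},{"slide":[0.6,0.47,0],"angular":[0,0,0.72],"claw":0.6},{"slide":[0.64,0.5,0],"angular":[0,0,0.72],"claw":0.6},{"slide":[0.64,0.5,0],"angular":[0,0,0.72],"claw":0.6}]' >/dev/null
python3 -c "
from h import *
to([.488,.348,.298],13.5)"
```

```text
slide [0.577, 0.128, 0.015] angular [0.002, 0.001, -0.002]
```

```bash
python3 -m inch '[{"slide":[0.1,0.03,0.01],"angular":[0,0,0],"claw":0.6},{"slide":[0.25,0.06,0.015],"angular":[0,0,0],"claw":0.6},{"slide":[0.4,0.09,0.015],"angular":[0,0,0],"claw":0.6},{"slide":[0.53,0.12,0.015],"angular":[0,0,0],"claw":0.6},{"slide":[0.577,0.128,0.015],"angular":[0,0,0],"claw":0.6},{"slide":[0.577,0.128,0.015],"angular":[0,0,0],"claw":0.6},{"slide":[0.577,0.128,0.015],"angular":[0,0,0],"claw":0.6}]'
python3 -c "
from h import *
caps(grab('wrist'));caps(grab('wrist'))
tool()
to([.4939,.3383,.115],13.5)"
```

```text
time: 13.3
position: [0.4896, 0.3448, 0.2982]
tool_rot: [1.95, 2.46, -0.001]
ft_force: [0.6, -0.1, 0.0]
grip_width: 0.8
grip_force: 0.0
green [308, 210, 34, 42, 1012] top centre [0.4941 0.3381] r 0.0134 z 0.1393 820
green [498, 310, 35, 7, 143] top centre [0.7381 0.2646] r 0.0095 z 0.0191 31
green [308, 210, 34, 42, 1022] top centre [0.4939 0.3382] r 0.0133 z 0.1393 830
green [498, 309, 36, 8, 152] top centre [0.7375 0.264 ] r 0.011 z 0.0193 32
tcp [0.4896 0.3449 0.2985] M [[-0.227, 0.974, 0.002], [0.974, 0.227, -0.001], [-0.002, 0.001, -1.0]] foot [0.4897 0.3448 0.1935]
slide [-0.028, 0.01, 0.734] angular [0.003, 0.003, -0.012]
```

```bash
python3 -m inch '[{"slide":[-0.028,0.01,0.1],"angular":[0,0,0],"claw":0.6},{"slide":[-0.028,0.01,0.25],"angular":[0,0,0],"claw":0.6},{"slide":[-0.028,0.01,0.4],"angular":[0,0,0],"claw":0.6},{"slide":[-0.028,0.01,0.55],"angular":[0,0,0],"claw":0.6},{"slide":[-0.028,0.01,0.66],"angular":[0,0,0],"claw":0.6},{"slide":[-0.028,0.01,0.73],"angular":[0,0,0],"claw":0.6},{"slide":[-0.028,0.01,0.734],"angular":[0,0,0],"claw":0.6},{"slide":[-0.028,0.01,0.734],"angular":[0,0,0],"claw":0.6}]'
python3 -c "
from h import *
to([.4939,.3383,.115],13.5)"
```

```text
time: 14.2
position: [0.4932, 0.3404, 0.1154]
tool_rot: [1.949, 2.462, 0.001]
ft_force: [-0.4, 0.1, 0.3]
grip_width: 0.8
grip_force: 0.0
slide [-0.009, 0.001, 0.001] angular [0.002, 0.001, -0.008]
```

```bash
python3 -m inch '[{"slide":[0,0,0],"angular":[0,0,0],"claw":-0.2},{"slide":[0,0,0],"angular":[0,0,0],"claw":-0.6},{"slide":[0,0,0],"angular":[0,0,0],"claw":-1},{"slide":[0,0,0],"angular":[0,0,0],"claw":-1},{"slide":[0,0,0],"angular":[0,0,0],"claw":-1},{"slide":[0,0,0],"angular":[0,0,0],"claw":-1},{"slide":[0,0,0],"angular":[0,0,0],"claw":-1},{"slide":[0,0,0],"angular":[0,0,0],"claw":-1}]' 20
python3 -c "
from h import *
for i in range(3): tool()"
```

```text
time: 15.0
position: [0.4924, 0.3417, 0.1149]
tool_rot: [1.947, 2.465, 0.001]
ft_force: [-0.5, 0.5, 0.6]
grip_width: 0.304
grip_force: 20.0
tcp [0.4924 0.3417 0.1149] M [[-0.231, 0.973, 0.001], [0.973, 0.231, 0.0], [0.0, 0.001, -1.0]] foot [0.4925 0.3417 0.0099]
tcp [0.4924 0.3417 0.1149] M [[-0.231, 0.973, 0.001], [0.973, 0.231, 0.0], [0.0, 0.001, -1.0]] foot [0.4925 0.3417 0.0099]
tcp [0.4924 0.3417 0.1149] M [[-0.231, 0.973, 0.001], [0.973, 0.231, 0.0], [0.0, 0.001, -1.0]] foot [0.4925 0.3417 0.0099]
```

```bash
python3 -m inch '[{"slide":[0,0,-0.06],"angular":[0,0,0],"claw":-1},{"slide":[0,0,-0.13],"angular":[0,0,0],"claw":-1},{"slide":[0,0,-0.22],"angular":[0,0,0],"claw":-1},{"slide":[0,0,-0.34],"angular":[0,0,0],"claw":-1},{"slide":[0,0,-0.46],"angular":[0,0,0],"claw":-1},{"slide":[0,0,-0.58],"angular":[0,0,0],"claw":-1},{"slide":[0,0,-0.68],"angular":[0,0,0],"claw":-1},{"slide":[0,0,-0.72],"angular":[0,0,0],"claw":-1},{"slide":[0,0,-0.72],"angular":[0,0,0],"claw":-1}]'
python3 - <<'E'
from h import *
s,M=tool()
im=grab('wrist','w5.png');w=cloud(im);d=np.nan_to_num(((w-s['position'])@M),nan=9)
# barrel points in tool frame below the fingers
h=cv2.cvtColor(im['color'],cv2.COLOR_RGB2HSV)
for z0 in(.02,.04,.06,.08,.095):
    m=(abs(d[...,2]-z0)<.006)&(abs(d[...,0])<.03)&(abs(d[...,1])<.03)
    q=d[m][:,:2]
    if len(q)<10: print(z0,len(q));continue
    A=np.c_[2*q,np.ones(len(q))];c=np.linalg.lstsq(A,(q**2).sum(1),rcond=None)[0]
    from scipy.optimize import least_squares
    f=least_squares(lambda c:np.hypot(*(q-c).T)-.012,[0,0],loss='soft_l1',f_scale=.001).x
    print(z0,len(q),'axis tool xy (r=12mm)',f.round(4),'free r',round(np.sqrt(c[2]+c[0]**2+c[1]**2),4),'front x',q[:,0].max().round(4))
print('foot z', d[(abs(d[...,0])<.02)&(abs(d[...,1])<.02)&(d[...,2]<.14)][:,2].max())
to([.5937+.0008,-.0739-.0037,.30],13.5)
E
```

```text
time: 15.9
position: [0.4927, 0.3422, 0.2968]
tool_rot: [1.947, 2.464, 0.006]
ft_force: [0.3, -0.0, -0.8]
grip_width: 0.302
grip_force: 20.0
tcp [0.4927 0.3422 0.2968] M [[-0.231, 0.973, 0.004], [0.973, 0.231, 0.002], [0.001, 0.004, -1.0]] foot [0.4931 0.3424 0.1918]
0.02 468 axis tool xy (r=12mm) [-0.0043  0.0006] free r 0.0117 front x 0.0084
0.04 421 axis tool xy (r=12mm) [-0.0045  0.0006] free r 0.0117 front x 0.008
0.06 318 axis tool xy (r=12mm) [-0.0045  0.0006] free r 0.0117 front x 0.008
0.08 250 axis tool xy (r=12mm) [-0.0045  0.0007] free r 0.0117 front x 0.008
0.095 155 axis tool xy (r=12mm) [-0.0045  0.0006] free r 0.0117 front x 0.0082
foot z 0.09808868550636891
slide [-1.726, 0.01, -0.02] angular [0.003, -0.0, -0.004]
```

The barrel hangs straight, with its axis at tool (-4.5, 0.6) mm. I carry it over the rack.

```bash
python3 -m inch '[{"slide":[-0.08,0,-0.02],"angular":[0,0,0],"claw":-1},{"slide":[-0.2,0,-0.02],"angular":[0,0,0],"claw":-1},{"slide":[-0.36,0,-0.02],"angular":[0,0,0],"claw":-1},{"slide":[-0.52,0,-0.02],"angular":[0,0,0],"claw":-1},{"slide":[-0.67,0,-0.02],"angular":[0,0,0],"claw":-1},{"slide":[-0.78,0,-0.02],"angular":[0,0,0],"claw":-1},{"slide":[-0.84,0,-0.02],"angular":[0,0,0],"claw":-1},{"slide":[-0.85,0,-0.02],"angular":[0,0,0],"claw":-1}]' >/dev/null
python3 -m inch '[{"slide":[-0.08,0,0],"angular":[0,0,0],"claw":-1},{"slide":[-0.2,0,0],"angular":[0,0,0],"claw":-1},{"slide":[-0.36,0,0],"angular":[0,0,0],"claw":-1},{"slide":[-0.52,0,0],"angular":[0,0,0],"claw":-1},{"slide":[-0.67,0,0],"angular":[0,0,0],"claw":-1},{"slide":[-0.78,0,0],"angular":[0,0,0],"claw":-1},{"slide":[-0.83,0,0],"angular":[0,0,0],"claw":-1},{"slide":[-0.84,0,0],"angular":[0,0,0],"claw":-1},{"slide":[-0.84,0,0],"angular":[0,0,0],"claw":-1},{"slide":[-0.84,0,0],"angular":[0,0,0],"claw":-1}]'
cat > m.py <<'E'
from h import *
from scipy.optimize import least_squares
def measure(save=None):
    s,M=tool();im=grab('wrist',save);w=cloud(im);d=np.nan_to_num(((w-s['position'])@M),nan=9)
    m=(d[...,2]>.02)&(d[...,2]<.09)&(abs(d[...,0])<.03)&(abs(d[...,1])<.03);q=d[m][:,:2]
    f=least_squares(lambda c:np.hypot(*(q-c).T)-.012,[0,0],loss='soft_l1',f_scale=.001).x
    # hole: points of the hole's inside lie under the rack top; edge pixels of rack top
    hh=np.array([.5937,-.0739]);near=np.hypot(w[...,0]-hh[0],w[...,1]-hh[1])<.03
    caps(im)
    t=near&(abs(w[...,2]-.06)<.004);p=w[t][:,:2];r=np.hypot(*(p-hh).T)
    def cost(c):  # centre maximising empty disc: no top points inside r=13.5
        return -np.sort(np.hypot(*(p-c).T))[:8].mean()
    if len(p)>100:
        g=[(cost(hh+[a,b]),a,b) for a in np.arange(-.006,.0061,.0005) for b in np.arange(-.006,.0061,.0005)]
        b=min(g);print('empty disc centre',hh+b[1:],'r',-b[0],len(p))
    print('barrel axis tool',f.round(4),'world',(s['position']+M@[*f,0]).round(4))
    return s,M,f
E
python3 - <<'E'
from m import *
s,M,f=measure('w6.png')
off=M@[*f,0];t=np.array([.5937,-.0739,.20])-off;t[2]=.2;to(t,13.5)
E
```

```text
time: 17.75
position: [0.59, -0.0665, 0.2999]
tool_rot: [-1.943, -2.468, -0.003]
ft_force: [0.4, -0.1, -1.2]
grip_width: 0.301
grip_force: 20.0
tcp [ 0.59   -0.0665  0.2999] M [[-0.235, 0.972, 0.001], [0.972, 0.235, 0.002], [0.001, 0.001, -1.0]] foot [ 0.59   -0.0663  0.1949]
green [305, 0, 40, 38, 421] top centre [0.5575 0.0773] r 0.0132 z 0.1383 228
green [306, 71, 37, 40, 256] top centre [0.5695 0.0271] r 0.0131 z 0.1385 245
green [306, 146, 37, 39, 584] top centre [ 0.5817 -0.023 ] r 0.0133 z 0.139 525
green [287, 299, 71, 54, 2432] top centre [ 0.59   -0.0634] r 0.0114 z 0.3234 813
green [295, 394, 54, 11, 387] top centre [ 0.5932 -0.079 ] r 0.0094 z 0.3244 383
empty disc centre [ 0.5942 -0.0734] r 0.01322286633519401 2436
barrel axis tool [-0.0044  0.0006] world [ 0.5916 -0.0707  0.2999]
slide [-0.014, 0.005, 0.4] angular [0.002, -0.002, 0.002]
```

View pics/w6.png

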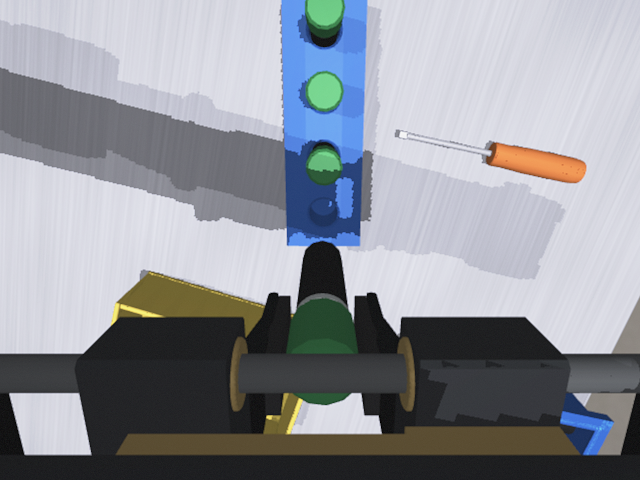

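The hole mouth is seen at (322,210), centred at (0.594,-0.0735), and agrees with the cap row. The spare hangs above it. I go down to just over the mouth and check.

```bash
python3 -m inch '[{"slide":[-0.012,0.006,0.05],"angular":[0,0,0],"claw":-1},{"slide":[-0.012,0.006,0.14],"angular":[0,0,0],"claw":-1},{"slide":[-0.012,0.006,0.24],"angular":[0,0,0],"claw":-1},{"slide":[-0.012,0.006,0.34],"angular":[0,0,0],"claw":-1},{"slide":[-0.012,0.006,0.42],"angular":[0,0,0],"claw":-1},{"slide":[-0.012,0.006,0.47],"angular":[0,0,0],"claw":-1},{"slide":[-0.012,0.006,0.48],"angular":[0,0,0],"claw":-1},{"slide":[-0.012,0.006,0.48],"angular":[0,0,0],"claw":-1},{"slide":[-0.012,0.006,0.48],"angular":[0,0,0],"claw":-1}]'
python3 - <<'E'
from m import *
for i in range(3):
    s,M,f=measure()
    off=M@[*f,0];t=np.array([.5940,-.0736,0])-off;t[2]=.115;to(t,13.5)
E
```

```text
time: 18.7
position: [0.593, -0.072, 0.181]
tool_rot: [1.946, 2.463, 0.003]
ft_force: [-0.7, 0.2, 0.3]
grip_width: 0.303
grip_force: 20.0
tcp [ 0.593 -0.072  0.181] M [[-0.231, 0.973, 0.003], [0.973, 0.231, 0.0], [-0.001, 0.003, -1.0]] foot [ 0.5933 -0.072   0.076 ]
green [290, 27, 63, 71, 828] top centre [0.5696 0.0272] r 0.0134 z 0.1385 758
green [293, 150, 58, 64, 1162] top centre [ 0.5816 -0.0232] r 0.0135 z 0.1389 988
green [287, 299, 71, 54, 2595] top centre [ 0.593  -0.0697] r 0.0117 z 0.2045 833
green [295, 394, 54, 11, 384] top centre [ 0.596  -0.0841] r 0.0094 z 0.2056 383
empty disc centre [ 0.5937 -0.0739] r 0.013296764758651453 3411
barrel axis tool [-0.0044  0.0006] world [ 0.5946 -0.0762  0.181 ]
slide [0.011, -0.001, 0.265] angular [0.006, 0.001, -0.004]
tcp [ 0.5931 -0.072   0.1812] M [[-0.231, 0.973, 0.003], [0.973, 0.231, 0.0], [-0.001, 0.003, -1.0]] foot [ 0.5934 -0.072   0.0762]
green [290, 27, 62, 71, 816] top centre [0.5695 0.0271] r 0.0133 z 0.1385 736
green [292, 150, 58, 63, 1146] top centre [ 0.5816 -0.0231] r 0.0134 z 0.1389 973
green [287, 299, 70, 54, 25
[... 270 characters left out ...]
de [0.011, -0.001, 0.265] angular [0.006, 0.001, -0.004]
tcp [ 0.593  -0.072   0.1811] M [[-0.231, 0.973, 0.003], [0.973, 0.231, 0.0], [-0.001, 0.003, -1.0]] foot [ 0.5934 -0.072   0.0761]
green [290, 27, 63, 70, 825] top centre [0.5695 0.0272] r 0.0133 z 0.1384 756
green [293, 149, 58, 64, 1140] top centre [ 0.5816 -0.0231] r 0.0136 z 0.1389 973
green [287, 299, 71, 54, 2610] top centre [ 0.5932 -0.0696] r 0.0119 z 0.2046 850
green [294, 394, 55, 11, 385] top centre [ 0.596  -0.0844] r 0.0096 z 0.2057 384
empty disc centre [ 0.5937 -0.0739] r 0.013207652577304163 3422
barrel axis tool [-0.0044  0.0006] world [ 0.5946 -0.0762  0.1811]
slide [0.011, -0.0, 0.264] angular [0.005, 0.001, -0.004]
```

```bash
python3 -m inch '[{"slide":[0.01,-0.001,0.01],"angular":[0,0,0],"claw":-1},{"slide":[0.01,-0.001,0.02],"angular":[0,0,0],"claw":-1},{"slide":[0.01,-0.001,0.02],"angular":[0,0,0],"claw":-1},{"slide":[0.01,-0.001,0.02],"angular":[0,0,0],"claw":-1}]'
python3 - <<'E'
from m import *
s,M,f=measure()
off=M@[*f,0];t=np.array([.5938,-.0737,0])-off;t[2]=.115;to(t,13.5)
E
```

```text
time: 19.25
position: [0.5913, -0.0696, 0.1747]
tool_rot: [1.947, 2.465, 0.001]
ft_force: [-0.3, -0.6, -0.8]
grip_width: 0.3
grip_force: 20.0
tcp [ 0.5913 -0.0696  0.1747] M [[-0.231, 0.973, 0.001], [0.973, 0.231, 0.0], [0.0, 0.001, -1.0]] foot [ 0.5914 -0.0696  0.0697]
green [292, 32, 64, 71, 844] top centre [0.5693 0.027 ] r 0.0133 z 0.1385 789
green [295, 156, 59, 67, 1505] top centre [ 0.5817 -0.0232] r 0.0135 z 0.139 1269
green [287, 299, 71, 54, 2653] top centre [ 0.5915 -0.067 ] r 0.0115 z 0.1982 830
green [294, 394, 55, 11, 387] top centre [ 0.5942 -0.0819] r 0.0096 z 0.1993 385
empty disc centre [ 0.5937 -0.0739] r 0.013329085292586435 3373
barrel axis tool [-0.0044  0.0006] world [ 0.5929 -0.0738  0.1747]
slide [-0.0, 0.003, 0.239] angular [0.002, -0.0, -0.004]
```

```bash
python3 -m inch '[{"slide":[0,0.003,0.015],"angular":[0,0,0],"claw":-1},{"slide":[0,0.003,0.03],"angular":[0,0,0],"claw":-1},{"slide":[0,0.003,0.045],"angular":[0,0,0],"claw":-1},{"slide":[0,0.003,0.06],"angular":[0,0,0],"claw":-1},{"slide":[0,0.003,0.075],"angular":[0,0,0],"claw":-1},{"slide":[0,0.003,0.09],"angular":[0,0,0],"claw":-1},{"slide":[0,0.003,0.1],"angular":[0,0,0],"claw":-1},{"slide":[0,0.003,0.1],"angular":[0,0,0],"claw":-1}]'
python3 - <<'E'
from m import *
s,M,f=measure()
off=M@[*f,0];t=np.array([.5938,-.0737,0])-off;t[2]=.115;to(t,13.5)
E
```

```text
time: 20.1
position: [0.5919, -0.0694, 0.1493]
tool_rot: [-1.948, -2.465, -0.001]
ft_force: [-0.6, 0.8, -0.3]
grip_width: 0.3
grip_force: 20.0
tcp [ 0.5919 -0.0694  0.1493] M [[-0.231, 0.973, 0.0], [0.973, 0.231, 0.0], [0.0, 0.0, -1.0]] foot [ 0.5919 -0.0694  0.0443]
green [285, 18, 75, 84, 1160] top centre [0.5694 0.0273] r 0.0134 z 0.1386 1079
green [289, 162, 68, 76, 2148] top centre [ 0.5812 -0.0231] r 0.0136 z 0.1391 1804
green [287, 299, 70, 54, 2646] top centre [ 0.5918 -0.0667] r 0.0117 z 0.1728 842
green [295, 394, 54, 11, 386] top centre [ 0.5951 -0.0818] r 0.0094 z 0.1738 385
empty disc centre [ 0.5952 -0.0799] r 0.01306126543993866 3849
barrel axis tool [-0.0039  0.0006] world [ 0.5934 -0.0731  0.1493]
slide [-0.002, 0.001, 0.139] angular [0.001, -0.0, -0.004]
```

It is in the hole by 16 mm without force. I continue slowly to just above the floor.

```bash
python3 -m inch '[{"slide":[0,0,0.015],"angular":[0,0,0],"claw":-1},{"slide":[0,0,0.032],"angular":[0,0,0],"claw":-1},{"slide":[0,0,0.05],"angular":[0,0,0],"claw":-1},{"slide":[0,0,0.068],"angular":[0,0,0],"claw":-1},{"slide":[0,0,0.086],"angular":[0,0,0],"claw":-1},{"slide":[0,0,0.104],"angular":[0,0,0],"claw":-1},{"slide":[0,0,0.12],"angular":[0,0,0],"claw":-1},{"slide":[0,0,0.13],"angular":[0,0,0],"claw":-1},{"slide":[0,0,0.13],"angular":[0,0,0],"claw":-1},{"slide":[0,0,0.13],"angular":[0,0,0],"claw":-1}]'
python3 -m inch '[{"slide":[0,0,0.004],"angular":[0,0,0],"claw":-1},{"slide":[0,0,0.006],"angular":[0,0,0],"claw":-1},{"slide":[0,0,0.006],"angular":[0,0,0],"claw":-1},{"slide":[0,0,0.006],"angular":[0,0,0],"claw":-1}]'
```

```text
time: 21.15
position: [0.5923, -0.0694, 0.1174]
tool_rot: [1.947, 2.465, 0.001]
ft_force: [0.5, -0.3, -0.9]
grip_width: 0.303
grip_force: 20.0
time: 21.55
position: [0.5923, -0.0694, 0.1159]
tool_rot: [1.947, 2.464, 0.001]
ft_force: [0.5, -0.8, -0.6]
grip_width: 0.309
grip_force: 20.0
```

```bash
python3 -m inch '[{"slide":[0,0,0.004],"angular":[0,0,0],"claw":-1},{"slide":[0,0,0.004],"angular":[0,0,0],"claw":-1},{"slide":[0,0,0.004],"angular":[0,0,0],"claw":-1}]'
python3 -m inch '[{"slide":[0,0,0.004],"angular":[0,0,0],"claw":-1},{"slide":[0,0,0.004],"angular":[0,0,0],"claw":-1},{"slide":[0,0,0.004],"angular":[0,0,0],"claw":-1}]'
```

```text
time: 21.85
position: [0.5923, -0.0694, 0.1149]
tool_rot: [1.947, 2.464, 0.001]
ft_force: [-0.0, -0.3, -0.3]
grip_width: 0.302
grip_force: 20.0
time: 22.15
position: [0.5927, -0.0696, 0.1148]
tool_rot: [1.947, 2.464, 0.002]
ft_force: [-1.6, -0.0, 5.0]
grip_width: 0.299
grip_force: 20.0
```

Contact with the floor of the hole (5 N upward) comes at the height of the first grasp, so the spare is home. I open gently and rise.

```bash
python3 -m inch '[{"slide":[0,0,-0.002],"angular":[0,0,0],"claw":-0.3},{"slide":[0,0,-0.002],"angular":[0,0,0],"claw":-0.1},{"slide":[0,0,-0.002],"angular":[0,0,0],"claw":0.2},{"slide":[0,0,-0.002],"angular":[0,0,0],"claw":0.4},{"slide":[0,0,-0.002],"angular":[0,0,0],"claw":0.4},{"slide":[0,0,-0.002],"angular":[0,0,0],"claw":0.4}]'
python3 -m inch '[{"slide":[0,0,-0.06],"angular":[0,0,0],"claw":0.4},{"slide":[0,0,-0.16],"angular":[0,0,0],"claw":0.4},{"slide":[0,0,-0.3],"angular":[0,0,0],"claw":0.4},{"slide":[0,0,-0.45],"angular":[0,0,0],"claw":0.4},{"slide":[0,0,-0.6],"angular":[0,0,0],"claw":0.4},{"slide":[0,0,-0.72],"angular":[0,0,0],"claw":0.4},{"slide":[0,0,-0.74],"angular":[0,0,0],"claw":0.4},{"slide":[0,0,-0.74],"angular":[0,0,0],"claw":0.4},{"slide":[0,0,-0.74],"angular":[0,0,0],"claw":0.4}]'
python3 - <<'E'
from h import *
caps(grab('wrist'));grab('scene','s9.png')
for c in('top','scene'):
    im=grab(c);w=cloud(im)
    for q in('driver','jar','bottle','reject'):
        for r in ctrl.outline_of(q,c)[:1]:
            p=w[r['mask']];p=p[~np.isnan(p[:,0])];t=p[p[:,2]>np.percentile(p[:,2],97)-.006];print(c,q,round(r['confidence'],2),((t.min(0)+t.max(0))/2).round(4))
E
```

```text
time: 22.75
position: [0.5922, -0.0694, 0.1142]
tool_rot: [1.947, 2.465, 0.001]
ft_force: [-0.7, 0.6, -0.9]
grip_width: 0.673
grip_force: 0.0
time: 23.65
position: [0.5915, -0.0695, 0.2984]
tool_rot: [-1.947, -2.464, 0.0]
ft_force: [0.2, -0.5, -0.4]
grip_width: 0.701
grip_force: 0.0
green [304, 0, 40, 32, 434] top centre [0.5583 0.076 ] r 0.0129 z 0.1381 213
green [304, 66, 38, 41, 273] top centre [0.5696 0.0271] r 0.0131 z 0.1384 240
green [305, 141, 37, 40, 329] top centre [ 0.5814 -0.0231] r 0.0134 z 0.1385 275
green [307, 207, 34, 41, 998] top centre [ 0.5938 -0.0727] r 0.013 z 0.1393 819
top driver 0.78 [0.7555 0.017  0.027 ]
top jar 0.44 [ 0.745  -0.2386  0.0784]
top bottle 0.81 [0.7423 0.2351 0.15  ]
top reject 0.87 [ 0.4963 -0.253   0.0326]
scene driver 0.73 [0.7958 0.0202 0.0242]
scene jar 0.57 [ 0.7536 -0.2156  0.0736]
scene bottle 0.93 [0.7465 0.2391 0.1475]
```

View pics/s9.png

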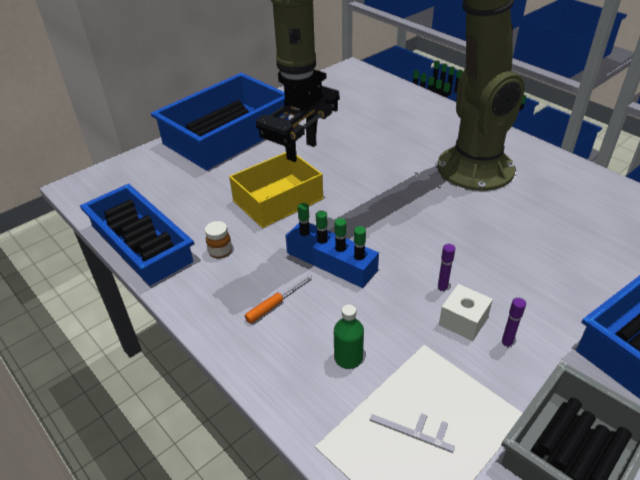

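The rack now holds four green caps at (304,212) to (360,236), all at the same height of 0.139. The stand is empty, the purple look-alikes and bystanders stand as before, and the reject is in the bin.

```bash
python3 -c "
from bench import ctrl
print(ctrl.close_job())"
```

```text
the job is handed in; nothing more can be done
None
```

The job is done and handed in at about 24 s: the reject lies in the yellow bin, the spare is seated fully home in the freed hole 0, and nothing else was moved.

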